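# Load the germination cabinet and hold its shutter open at the mark

## Robot

A 6-joint arm with a two-finger parallel gripper is mounted at the origin on the work surface. World frame = base frame: x ahead of the robot, y to its left, z up, the work surface at z = 0. Lengths are in mm, angles in rad, forces in N, time in s.
With the tool pointing down it reaches from about 325 to 900 mm from the base axis. Payload 3.5 kg.
Tool frame: the origin (TCP) lies at the very end of the fingers, on their centre line; the grasp point (between the pads) lies 19 mm behind it; z points along the fingers, y is the line along which they close (so a half turn about z gives the same grasp; the last joint's range is limited). The gripper opens to 85 mm and grips with 20 to 120 N. Pads are 22 mm wide; open, the fingers measure 114 mm over their backs; the gripper's body (76 mm by 85 mm) begins 54 mm behind the grasp point. The pads swing forward as they close: fully open they stand 13 mm farther back than shut.
Start: joints at [-1.216, 0.276, -0.026, 1.268, 0, 1.467], TCP at [276.223, -560.645, 231.313] pointing down, gripper open.
Joint ranges: [-3.12, 3.12], [-0.85, 1.88], [-1.08, 1.24], [-1.95, 2.15], [-1.57, 1.53], [-3.14, 3.14]. Speed limits (rad/s): [2.57, 2.57, 3.14, 3.14, 3.14, 3.14].

## Interface

Orientations are given as a rotation vector (axis times angle).
In Python, from workcell import manip gives the robot as it stands.
- The arm moves only by the tool move_arm, never from a script. Its argument "moves" is a list of rows, each an object of numbers: "tx", "ty", "tz": the shift along the world's x, y, z in cm; "twist": the turn about the world's z in rad. In form: [{"tx": .., "ty": .., "tz": .., "twist": ..}, ...]. A call has 1 to 8 rows; each row is the pose to reach, as a shift and turn from the pose commanded when the call began; what a row does not reach only later rows make up. A row lasts 1/12 s, in which the tool goes at most 41.7 mm and 7.16 degrees, less where a joint would pass 70% of its speed; a pose out of reach is approached as far as the arm can. A call with a gripper value outside its range is refused whole. "jaw" is the closure, from 0 (fully open) to 1 (shut), set as the call begins (left out, the last holds). The fingers move at their own pace and stop on an object; the grip force is fixed at half the most. Time passes only in rows, so rows that repeat a pose let the fingers close. It gives the time, the measured TCP pose, the force, the opening and the grip force at its end, in the units of the state.
- manip.state(): the state, without advancing time (a new reading comes with each control period).
- manip.snapshot(name): name is "scene" or "side" or "wrist"; returns (picture, depth): 384x512x3 uint8, red, green, blue; 384x512 float32, mm along the optical axis (not along the pixel's ray), 0 where there is no reading.
- manip.get_calibration(name): a dict with "fx", "fy", "cx", "cy" (pixels), "rvec" (rotation vector, rad) and "tvec" (3), from world to camera coordinates, as OpenCV has them; the wrist camera has in their place "mount" (4x4, takes a point from camera to tool coordinates, whose origin is the TCP and whose axes are the flange's). Camera axes: x right, y down, z forward; pixel columns grow to the right and rows downward; lengths in mm; the calibration is good to about 2 mm. A picture is of the moment at which its call begins: read the wrist's pose just before it. get_calibration takes no time and is no camera call.
- manip.sign_off(): hands the job in; it is judged then, once.
The state is a dict: "t": time; "joints": joint angles; "joint_vel": joint speeds; "effort": joint torques, N m; "ee_pos": TCP position; "eef_rot": TCP orientation; "force": force on the tool from outside, world axes, zero at the start; "torque": the same for the moment, N m; "width": opening from 0.0 (shut) to 1.0 (fully open); "finger_force": force on a finger pad.
Only numpy, scipy, OpenCV 4.12 (cv2) and the standard library are available. Lean on these libraries where they do the work, as an engineer would, in place of code of your own. Each camera call takes 0.05 s, during which the arm holds its last target. There are 200 camera calls.

## Task

Stand the germination box (the short, tall box with the clear lid) upright in the empty front compartment of the open drawer (on the robot's right), setting it down rather than dropping it, and then push the drawer fully shut. Then pull the spring-return shutter on the cabinet's top open by its tab until its pointer lines up with the clip on the rail, so that the seedlings can be inspected, and finish while still holding it there: it snaps shut if let go. Leave everything else on the table where it stands.

Things in the scene. Friction and masses are not known exactly. Their poses are not given: they have to be found in the camera images.
- germ_box: germination box to load: upright block 60 (its x) x 44 (its y) x 44 mm tall, about 0.1 kg, lower half white, upper half clear lid, seedlings inside; rigid. Origin at the centre of its underside, z up. Starts on the table on either side of the cabinet.
- cabinet: low white cabinet fixed to the table, 190 (its x) x 260 (its y) x 83 mm tall to its top panel; origin at the centre of its underside, its front looks along its own -x, towards the robot. Its drawer is in the front; on top a shutter plate between two aluminium rails (8 mm tall, along y) covers a window 65 x 60 mm.
- drawer (a joint): drawer opening in m: 0 shut, grows as it slides out along the cabinet's -x, at most 0.12; starts about 0.10 open. No spring, friction about 2 N; stays where it is left; stops dead when shut.
- bay (a point): centre of the floor of the drawer's empty front right compartment (as the robot sees it); moves with the drawer, axes as the cabinet's. Floor 14 mm above the table; 95 (x) x 100 (y) mm inside; walls 18 mm tall, but on the -x side, 47 mm from this point, the drawer front rises 59 mm above the floor. The front left compartment holds a round dish, 62 mm across, 20 mm tall.
- front (a point): point on the outer face of the drawer front, 70 mm to the cabinet's +y (robot's left) of the middle, 45 mm above the table: a good place to push it shut. The front is 246 mm wide, 9 to 73 mm above the table, flat but for a pull lip in its middle (70 mm wide, standing out 12 mm, 59 to 65 mm above the table).
- shutter (a joint): shutter opening in m: 0 closed (where its spring keeps it), grows as it slides along the cabinet's +y, at most 0.08. Spring pull back about 4 N at 0 and 10 N at 0.05; it snaps shut when let go.
- tab (a point): middle of the top edge of the shutter's upright black tab, the handle: 12 mm thick along the cabinet's y (the direction of travel), 40 mm wide along x, rising 40 mm from the shutter plate (plate top 89 mm, tab top 129 mm above the table). Moves with the shutter. Free space all round it above the plate.
- pointer (a point): tip of the thin black pointer (4 mm wide) on the shutter that looks along the cabinet's +x over the rail, 94 mm above the table; it stands at the tab's y and moves with the shutter.
- clip: the mark: small black clip, 24 (x) x 12 (y) x 11 mm tall, with a white line across its middle, fixed to the rail on the cabinet's top; origin at the middle of its underside, axes as the cabinet's. It stands 38 to 60 mm to the cabinet's +y of the closed shutter's pointer, just beyond its tip in x.
- low_box: bystander: long low box, 105 x 50 x 22 mm, white with a clear lid (same materials as the germination box but longer and half as tall); origin at the centre of its underside
- dish: bystander: round white closed dish, 72 mm across, 20 mm tall; origin at the centre of its underside
- bottle: bystander: white bottle, 42 mm across, 105 mm tall; origin at the centre of its underside
- trowel: bystander: hand trowel lying flat, about 290 mm long, wooden handle and steel blade, origin between handle and blade
- pot: bystander: empty dark green plant pot, 104 mm across, 88 mm tall; origin at the centre of its underside
There are look-alikes about, which are no part of the job. What is shaped like the germ_box but pink or yellow is not meant.

How it is judged:
By the outcome, as a careful person would: the job done as asked, in the order asked, and still so for the second after the job is handed in, while the arm keeps its last pose, push and grip.
It also fails if it takes over 61 s, if anything falls off the work surface, if the arm or the gripper's body presses on something with over 40 N, if the wrist force passes 120 N, or if a joint passes its speed limit or range.

## Working session

There is one attempt and no reset: what is moved stays moved. The work goes in short steps, Python scripts to look and compute and a tool call to move; the robot and the scene stay as the last step left them, time stands still between calls to the robot, and variables do not carry over. Pictures are saved under pics/ and viewed, at most 10 in all, crops included, and the job is handed in when it is done.

Besides the shell and the picture viewer there is one more tool, called as name(argument=value, ...) on one line, values as JSON. move_arm: Moves the arm, as the interface text tells. Its arguments: {"type":"object","properties":{"moves":{"type":"array"},"jaw":{"type":"number"}},"required":["moves"]}

```bash
mkdir -p pics; cat > h.py <<'E'
import numpy as np, cv2
from workcell import manip
def w2c(name):
    c=manip.get_calibration(name)
    if 'mount' in c:
        s=manip.state(); M=np.eye(4); M[:3,:3]=cv2.Rodrigues(np.array(s['eef_rot'],float))[0]; M[:3,3]=s['ee_pos']
        T=np.linalg.inv(M@np.array(c['mount']))
    else:
        T=np.eye(4); T[:3,:3]=cv2.Rodrigues(np.array(c['rvec'],float))[0]; T[:3,3]=np.ravel(c['tvec'])
    return c,T
def snap(name,tag):
    c,T=w2c(name); im,d=manip.snapshot(name)
    cv2.imwrite(f'pics/{tag}.png',im[:,:,::-1]); np.savez(f'pics/{tag}.npz',im=im,d=d,T=T,K=[c['fx'],c['fy'],c['cx'],c['cy']])
    return im,d,T,c
def cloud(tag):
    z=np.load(f'pics/{tag}.npz'); d=z['d'].astype(float); fx,fy,cx,cy=z['K']
    v,u=np.mgrid[:d.shape[0],:d.shape[1]]
    P=np.stack([(u-cx)/fx*d,(v-cy)/fy*d,d],-1); T=np.linalg.inv(z['T'])
    W=P@T[:3,:3].T+T[:3,3]; W[d==0]=np.nan
    return z['im'],W
def proj(tag,p):
    z=np.load(f'pics/{tag}.npz'); fx,fy,cx,cy=z['K']; q=z['T'][:3,:3]@np.array(p,float)+z['T'][:3,3]
    return q[0]/q[2]*fx+cx,q[1]/q[2]*fy+cy
E
python3 - <<'E'
from h import *
for n in('scene','side'):
    snap(n,n+'0')
a=cv2.imread('pics/scene0.png');cv2.imwrite('pics/scene0b.png',cv2.resize(a,(800,600)))
print(manip.state())
E
```

```text
{'t': 0.1, 'joints': array([-1.21639780e+00,  2.77077604e-01, -2.77516133e-02,  1.26803787e+00,
       -9.39645973e-06,  1.46741771e+00]), 'joint_vel': array([ 3.46511294e-04, -1.99716097e-03,  3.64124931e-03,  2.55119991e-03,
        7.70151475e-04,  3.92379041e-05]), 'effort': array([-4.55006239e-05, -4.46707714e+01,  2.96128607e+01,  8.45187024e-03,
       -9.42963425e-05,  1.45892727e-05]), 'ee_pos': array([ 275.96998981, -559.9652194 ,  230.25500352]), 'eef_rot': array([-3.05765755e+00, -7.12346497e-01,  4.21549046e-04]), 'force': array([ 0.00681479, -0.14799535, -0.60263349]), 'torque': array([ 0.03346055, -0.00828272, -0.01318892]), 'finger_force': 0.0, 'width': 0.9992067814883383}
```

View pics/scene0b.png

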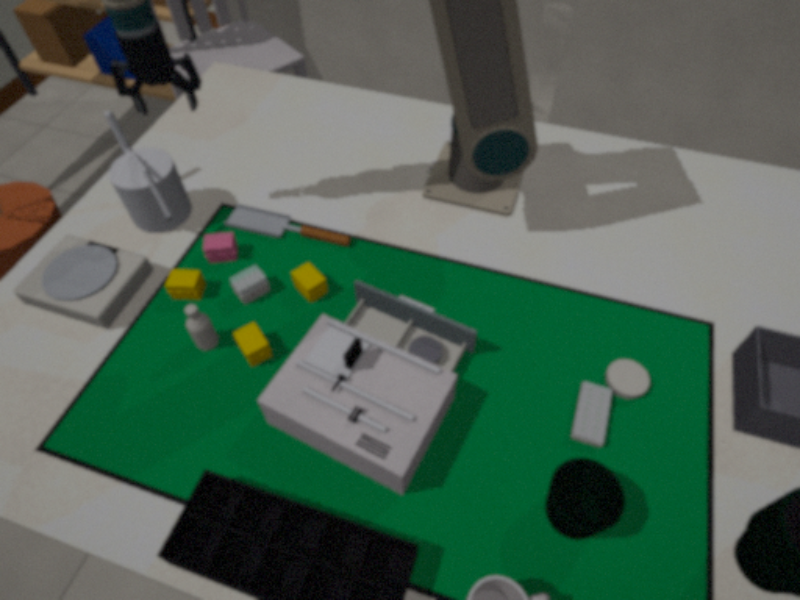

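View pics/side0.png

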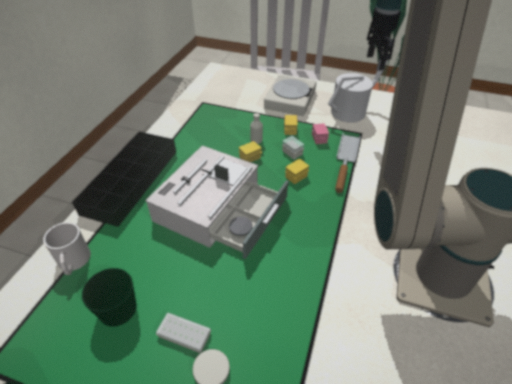

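Candidates in scene0b: white/clear box (249,284); yellow ones (185,283), (310,281), (252,343); pink (220,247); long low white box (592,413). By description I choose (249,284). Next I measure it and check it in a close crop.

```bash
python3 - <<'E'
from h import *
im,W=cloud('scene0'); hsv=cv2.cvtColor(im,cv2.COLOR_RGB2HSV); z=W[...,2]
def comp(mask,seed):
    n,l=cv2.connectedComponents(mask.astype(np.uint8)); k=l[seed[1],seed[0]]; return l==k
s=.64
for nm,(u,v),zr in (('germ',(249,278),(30,60)),('y1',(185,280),(30,60)),('y2',(310,275),(30,60)),('y3',(252,340),(30,60)),('pink',(220,242),(30,60)),('cab',(360,380),(70,92)),('bottle',(195,315),(30,120))):
    m=(z>zr[0])&(z<zr[1]); m=comp(m,(int(u*s),int(v*s))); P=W[m]
    r=cv2.minAreaRect(P[:,:2].astype(np.float32)); print(nm,m.sum(),'z',np.nanpercentile(P[:,2],[5,50,95]).round(1),r,np.median(P,0).round(1))
m=(z>99)&(z<140)&(W[...,0]>350)&(W[...,0]<900)&(abs(W[...,1])<350)
n,l,st,c=cv2.connectedComponentsWithStats(m.astype(np.uint8))
for i in range(1,n):
    if st[i,4]>5: P=W[l==i]; print('tall',c[i],st[i,4],P.mean(0).round(1),P.max(0).round(1),P.min(0).round(1))
a=cv2.resize(im[150:320,90:310,::-1],None,fx=3.5,fy=3.5,interpolation=cv2.INTER_CUBIC); cv2.imwrite('pics/crop1.png',a)
E
```

```text
germ 268 z [33.2 42.9 46.1] ((469.9088439941406, -342.7206115722656), (44.3792839050293, 59.217742919921875), 55.90121078491211) [ 472.6 -340.7   42.9]
y1 279 z [31.9 42.7 45.9] ((510.0977478027344, -463.3804931640625), (45.737247467041016, 60.2894287109375), 16.22317886352539) [ 513.5 -461.    42.7]
y2 257 z [33.7 43.1 45.7] ((428.42901611328125, -234.61373901367188), (60.249977111816406, 42.911033630371094), 59.84212875366211) [ 431.9 -231.7   43.1]
y3 311 z [34.7 43.1 45.7] ((592.9461059570312, -272.4393615722656), (60.423255920410156, 42.94376754760742), 52.97209167480469) [ 596.1 -269.    43.1]
pink 240 z [32.4 42.8 45.5] ((401.6558837890625, -448.3656311035156), (45.960174560546875, 60.21323776245117), 27.499717712402344) [ 405.5 -444.3   42.8]
cab 6985 z [80.1 83.1 90.3] ((642.27880859375, -42.74797058105469), (261.745361328125, 192.525146484375), 80.27445220947266) [655.8 -31.5  83.1]
bottle 307 z [ 34.7  67.8 104.7] ((607.1421508789062, -362.4981994628906), (33.10866928100586, 40.67845153808594), 50.335086822509766) [ 610.4 -358.7   67.8]
tall [225.17021277 224.76595745] 141 [604.2 -64.2 120.1] [621.3 -57.2 130.5] [581.5 -75.1  99.3]
```

View pics/crop1.png

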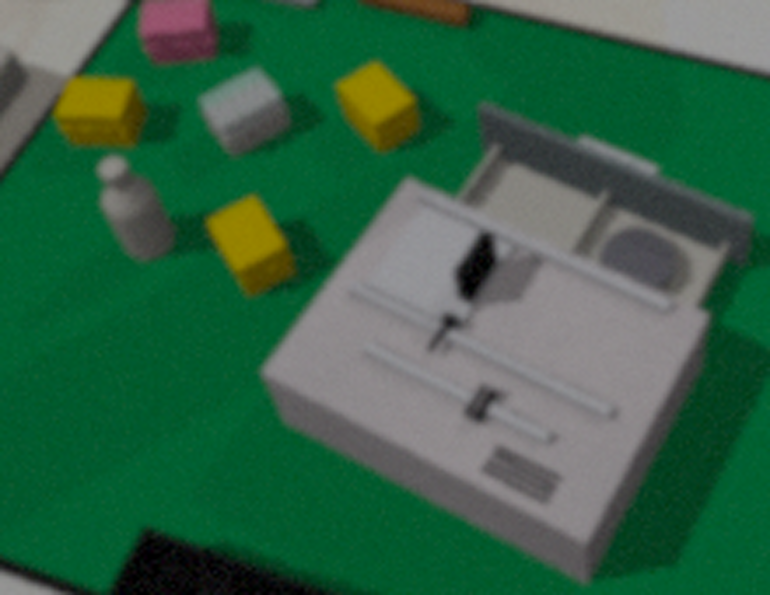

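The crop shows the white-bottomed clear-lidded box at about (245,110), tab at (477,265), pointer at (440,335), clip at (485,403) on the back rail, and the empty bay at (540,210). Next: bay, tab, pointer and clip in cabinet coordinates.

```bash
cat >> h.py <<'E'
CAB=np.array([642.3,-42.7,0]); YAW=np.deg2rad(-9.73)
RC=np.array([[np.cos(YAW),-np.sin(YAW),0],[np.sin(YAW),np.cos(YAW),0],[0,0,1]])
toL=lambda W:(W-CAB)@RC
toW=lambda L:np.asarray(L,float)@RC.T+CAB
E
python3 - <<'E'
from h import *
for t in('scene0','side0'):
    im,W=cloud(t); L=toL(W); x,y,z=L[...,0],L[...,1],L[...,2]
    pc=lambda m,k:(m.sum(),np.percentile(L[...,k][m],[2,25,50,75,98]).round(1)) if m.sum() else 0
    top=(z>78)&(z<87)&(abs(x)<110)&(abs(y)<150); print(t,'top x',pc(top,0),'y',pc(top,1),'z',pc(top,2))
    f=(x<-110)&(x>-240)&(abs(y)<135)&(z>50)&(z<80); print('front x',pc(f,0),'y',pc(f,1),'z',pc(f,2))
    f=(x<-110)&(x>-240)&(abs(y)<110)&(z>67)&(z<80); print('front top x',pc(f,0))
    f=(x<-100)&(x>-200)&(y<-8)&(y>-115)&(z>8)&(z<20);print('floor x',pc(f,0),'y',pc(f,1),'z',pc(f,2))
    f=(x<-110)&(x>-175)&(abs(y)<125)&(z>27)&(z<37)
    h=np.histogram(y[f],np.arange(-125,126,5)); print('walls',h[0])
    tb=(z>100)&(z<140)&(abs(x)<80)&(abs(y)<80);print('tab x',pc(tb,0),'y',pc(tb,1),'z',pc(tb,2))
    g=im.max(2)<70; 
    cl=g&(z>85)&(z<112)&(x>0)&(x<90)&(abs(y)<120)
    n,l,st,c=cv2.connectedComponentsWithStats(cl.astype(np.uint8))
    for i in range(1,n):
        if st[i,4]>3: print('blk',c[i].round(1),st[i,4],np.median(L[l==i],0).round(1),L[l==i].min(0).round(1),L[l==i].max(0).round(1))
E
```

```text
scene0 top x (np.int64(5612), array([-90.1, -32.2,  22.4,  63.7,  93.9])) y (np.int64(5612), array([-125.7,  -43.6,   26.4,   82.5,  127. ])) z (np.int64(5612), array([79.7, 81.8, 82.7, 83.7, 86.2]))
front x (np.int64(608), array([-205.8, -191.5, -188.8, -187.7, -186. ])) y (np.int64(608), array([-117.3,  -50.4,    4.9,   60.9,  118.3])) z (np.int64(608), array([51. , 59.4, 66. , 71.5, 74.7]))
front top x (np.int64(250), array([-195.8, -193. , -190.1, -188.5, -186.4]))
floor x (np.int64(551), array([-188.5, -176.1, -160.5, -146.3, -133. ])) y (np.int64(551), array([-104.8,  -82.6,  -58.1,  -34.3,  -12.5])) z (np.int64(551), array([10.5, 12.8, 13.9, 15.3, 18.8]))
walls [ 0  0  0 21  8  0  0  0  0  0  0  0  0  0  0  0  0  0  0  0  0  0  0  1
 28  0  0  0  1 15 21 23 26 23 29 25 27 25 24 22 18  0  0  0  0 12 17  0
  0  0]
tab x (np.int64(136), array([-55.5, -44.1, -33.5, -22.5, -16.8])) y (np.int64(136), array([-35.4, -30.7, -26. , -24.6, -23.6])) z (np.int64(136), array([102.5, 113.8, 125. , 128.5, 130.3]))
blk [218.1 241.7] 10 [  3.8 -28.4  93.5] [  0.1 -31.   89.6] [  7.8 -24.6  95.1
[... 393 characters left out ...]
,   70.1,  123. ])) z (np.int64(536), array([51.6, 63.8, 68.5, 73.3, 75.8]))
front top x (np.int64(265), array([-206.6, -197.9, -196.1, -193.2, -190.3]))
floor x (np.int64(583), array([-198.1, -154. , -135.7, -118.1, -101.1])) y (np.int64(583), array([-104.5,  -84.3,  -61.2,  -37.9,  -18.5])) z (np.int64(583), array([11.6, 13.6, 14.7, 15.8, 19.1]))
walls [ 0  0  0  9 40  1  0  0  0  0  0  0  0  0  0  0  0  0  0  0  0  0  0  0
 23 31  0  0  0  8 18 28 27 29 30 33 38 29 36 26 28 16  0  0  0  2 59  7
  0  0]
tab x (np.int64(155), array([-60.5, -52.7, -42.1, -31. , -21.4])) y (np.int64(155), array([-33.4, -25.5, -23.5, -22.5, -20.6])) z (np.int64(155), array([101.1, 109.8, 120.3, 128.5, 131.2]))
```

move_arm(moves=[{"tx": 1.4,"ty": 1.6,"twist": 0.12},{"tx": 2.8,"ty": 3.2,"twist": 0.24},{"tx": 4.2,"ty": 4.8,"twist": 0.36},{"tx": 5.6,"ty": 6.4,"twist": 0.48},{"tx": 7,"ty": 8,"twist": 0.6},{"tx": 8.4,"ty": 9.6,"twist": 0.72},{"tx": 9.7,"ty": 10.9,"twist": 0.84},{"tx": 9.7,"ty": 10.9,"twist": 0.96}], jaw=0)

```text
invalid input
```

move_arm(moves=[{"tx": 1.4,"ty": 1.6,"twist": 0.12},{"tx": 2.8,"ty": 3.2,"twist": 0.24},{"tx": 4.2,"ty": 4.8,"twist": 0.36},{"tx": 5.6,"ty": 6.4,"twist": 0.48},{"tx": 7,"ty": 8,"twist": 0.6},{"tx": 8.4,"ty": 9.6,"twist": 0.72},{"tx": 9.7,"ty": 10.9,"twist": 0.84},{"tx": 9.7,"ty": 10.9,"twist": 0.96}])

```text
invalid input
```

move_arm(moves=[{"tz": -2,"twist": 0.12},{"tz": -4,"twist": 0.169},{"tz": -5,"twist": 0.169},{"tz": -5,"twist": 0.169}])

```text
invalid input
```

```bash
cat >> h.py <<'E'
def yawdeg():
    R=cv2.Rodrigues(np.array(manip.state()['eef_rot'],float))[0]; return np.degrees(np.arctan2(R[1,1],R[0,1]))%180
E
python3 - <<'E'
from h import *
snap('wrist','w1'); s=manip.state(); print(s['t'],s['ee_pos'],s['joints'],yawdeg(),s['force'])
im,W=cloud('w1'); z=W[...,2]
m=(z>37)&(z<50); n,l,st,c=cv2.connectedComponentsWithStats(m.astype(np.uint8))
for i in range(1,n):
    if st[i,4]>300:
        P=W[l==i]; print(c[i],st[i,4],im[l==i].mean(0).round(),np.median(P,0).round(1),cv2.minAreaRect(P[:,:2].astype(np.float32)))
E
```

```text
0.15 [ 275.99432965 -560.08935738  230.39330354] [-1.21643056e+00  2.77004084e-01 -2.75548629e-02  1.26798898e+00
 -9.08008931e-06  1.46738513e+00] 116.2286974120415 [ 0.24955759 -0.49611481 -0.35051374]
[201.52767176   7.4370229 ] 1048 [124.  80.  98.] [ 385.1 -453.6   43.3] ((385.0964050292969, -453.2549133300781), (12.201927185058594, 58.94940185546875), 26.172121047973633)
[480.56917599  19.10071211] 1966 [65. 66. 64.] [ 485.4 -685.2   44.4] ((491.91168212890625, -679.4517822265625), (96.70252227783203, 24.870338439941406), 89.95848846435547)
```

View pics/w1.png

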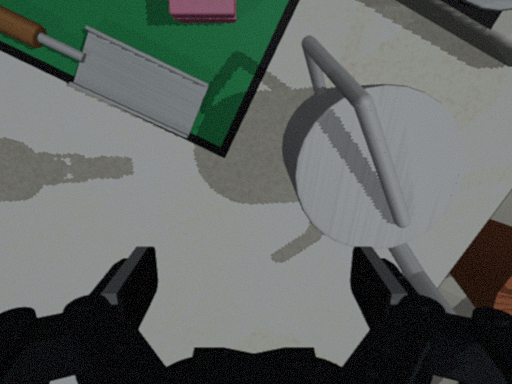

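The calls were refused and nothing moved; the picture only shows the can and the trowel. I'll try again with all four keys in every row.

move_arm(moves=[{"tx": 1.4,"ty": 1.6,"tz": 0,"twist": 0.12},{"tx": 2.8,"ty": 3.2,"tz": 0,"twist": 0.24},{"tx": 4.2,"ty": 4.8,"tz": 0,"twist": 0.36},{"tx": 5.6,"ty": 6.4,"tz": 0,"twist": 0.48},{"tx": 7,"ty": 8,"tz": 0,"twist": 0.6},{"tx": 8.4,"ty": 9.6,"tz": 0,"twist": 0.72},{"tx": 9.7,"ty": 10.9,"tz": 0,"twist": 0.84},{"tx": 9.7,"ty": 10.9,"tz": 0,"twist": 0.96}], jaw=0)

```text
t: 0.82
ee_pos: [374.9, -448.9, 230.9]
eef_rot: [-2.374, -2.055, -0.003]
force: [-0.8, -0.0, -0.2]
width: 0.999
finger_force: 0.0
```

move_arm(moves=[{"tx": 1.4,"ty": 1.6,"tz": 0,"twist": 0.12},{"tx": 2.8,"ty": 3.2,"tz": 0,"twist": 0.24},{"tx": 4.2,"ty": 4.8,"tz": 0,"twist": 0.36},{"tx": 5.6,"ty": 6.4,"tz": 0,"twist": 0.48},{"tx": 7,"ty": 8,"tz": 0,"twist": 0.6},{"tx": 8.4,"ty": 9.6,"tz": 0,"twist": 0.72},{"tx": 9.7,"ty": 10.9,"tz": 0,"twist": 0.84},{"tx": 9.7,"ty": 10.9,"tz": 0,"twist": 0.96}])

```text
t: 1.48
ee_pos: [471.9, -340.1, 230.9]
eef_rot: [-1.157, -2.92, -0.003]
force: [-0.1, -0.2, -0.3]
width: 1.0
finger_force: 0.0
```

move_arm(moves=[{"tx": 0,"ty": 0,"tz": -2,"twist": 0.12},{"tx": 0,"ty": 0,"tz": -4,"twist": 0.169},{"tx": 0,"ty": 0,"tz": -5,"twist": 0.169},{"tx": 0,"ty": 0,"tz": -5,"twist": 0.169}])

```text
t: 1.82
ee_pos: [468.3, -340.9, 178.0]
eef_rot: [-0.921, -2.997, -0.004]
force: [-0.8, 0.8, -0.1]
width: 1.002
finger_force: 0.0
```

```bash
python3 - <<'E'
from h import *
snap('wrist','w2'); s=manip.state(); print(s['t'],s['ee_pos'],s['joints'],yawdeg(),s['force'])
im,W=cloud('w2'); z=W[...,2]
m=(z>37)&(z<50); n,l,st,c=cv2.connectedComponentsWithStats(m.astype(np.uint8))
for i in range(1,n):
    if st[i,4]>300:
        P=W[l==i]; print(c[i],st[i,4],im[l==i].mean(0).round(),np.median(P,0).round(1),cv2.minAreaRect(P[:,:2].astype(np.float32)))
E
```

```text
1.8667 [ 469.08420293 -341.67559477  179.70059338] [-7.40875518e-01  2.32493417e-01 -1.94976792e-01  1.14722452e+00
 -4.77669404e-05 -1.44645871e-01] 55.83850598439933 [-0.65765582  0.43236726 -0.93877356]
[336.02629758  60.79354095] 4335 [179. 171.  62.] [ 425.6 -232.8   43.4] ((426.1036376953125, -232.40499877929688), (59.15483856201172, 43.13835525512695), 58.8129768371582)
[496.10296684 166.37783595] 1146 [102. 103. 103.] [ 575.1 -161.4   43.3] ((589.34619140625, -164.13087463378906), (6.009927272796631, 128.36044311523438), 78.29753112792969)
[109.50419162 179.75688623] 3340 [173. 117. 140.] [ 398.7 -443.8   43.3] ((398.98419189453125, -445.9615478515625), (43.43397903442383, 59.79756164550781), 25.976211547851562)
[251.0891917  177.36327036] 3229 [162. 169. 167.] [ 465.9 -341.3   43.4] ((467.6709289550781, -342.1558837890625), (43.03956985473633, 59.34686279296875), 56.48735809326172)
[393.16785266 239.83591461] 2389 [172. 164.  59.] [ 588.2 -267.1   43.4] ((590.6693725585938, -271.1416015625), (59.168418884277344, 43.08316421508789), 52.757041931152344)
[176.15879017 278.286862  ] 2116 [173. 169.  63.] [ 509.2 -455.1   43.4] ((507.5079650878906, -462.20355224609375), (43.11478042602539, 59.37491989135742), 15.710766792297363)
[305.15605096 288.24840764] 314 [83. 86. 81.] [ 583.9 -359.    43.5] ((589.2951049804688, -361.38616943359375), (40.9937744140625, 17.55772590637207), 71.50001525878906)
```

View pics/w2.png

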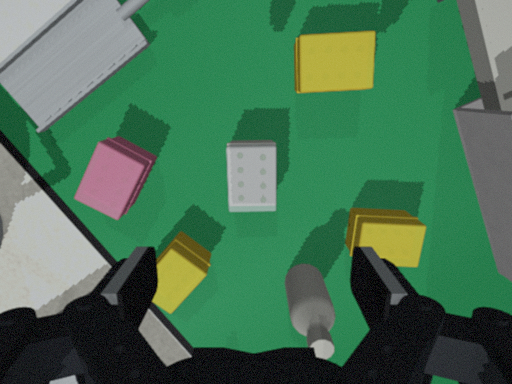

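The box with its seedlings is at (251,177), centred between the fingers and already square to them. I descend and grip.

move_arm(moves=[{"tx": -0.1,"ty": 0,"tz": -3,"twist": 0},{"tx": -0.1,"ty": 0,"tz": -6,"twist": 0},{"tx": -0.1,"ty": 0,"tz": -9,"twist": 0},{"tx": -0.1,"ty": 0,"tz": -12,"twist": 0},{"tx": -0.1,"ty": 0,"tz": -14.5,"twist": 0},{"tx": -0.1,"ty": 0,"tz": -16,"twist": 0},{"tx": -0.1,"ty": 0,"tz": -16.5,"twist": 0},{"tx": -0.1,"ty": 0,"tz": -16.5,"twist": 0}])

```text
t: 2.53
ee_pos: [468.9, -342.5, 15.8]
eef_rot: [-0.922, -3.002, -0.001]
force: [0.4, 0.7, 0.1]
width: 1.001
finger_force: 0.0
```

move_arm(moves=[{"tx": 0,"ty": 0,"tz": 0,"twist": 0},{"tx": 0,"ty": 0,"tz": 0,"twist": 0},{"tx": 0,"ty": 0,"tz": 0,"twist": 0},{"tx": 0,"ty": 0,"tz": 0,"twist": 0},{"tx": 0,"ty": 0,"tz": 0,"twist": 0},{"tx": 0,"ty": 0,"tz": 0,"twist": 0},{"tx": 0,"ty": 0,"tz": 0,"twist": 0},{"tx": 0,"ty": 0,"tz": 0,"twist": 0}], jaw=0.8)

```text
t: 3.2
ee_pos: [470.6, -343.9, 18.3]
eef_rot: [0.92, 3.0, -0.003]
force: [-0.2, 0.1, 6.5]
width: 0.496
finger_force: 61.6
```

move_arm(moves=[{"tx": 0,"ty": 0,"tz": 1,"twist": 0},{"tx": 0,"ty": 0,"tz": 3,"twist": 0},{"tx": 0,"ty": 0,"tz": 6,"twist": 0},{"tx": 0,"ty": 0,"tz": 9,"twist": 0},{"tx": 0,"ty": 0,"tz": 12,"twist": 0},{"tx": 0.3,"ty": 2,"tz": 13,"twist": 0.06},{"tx": 0.6,"ty": 5,"tz": 13,"twist": 0.12},{"tx": 0.9,"ty": 8,"tz": 13,"twist": 0.18}])

```text
t: 3.87
ee_pos: [479.1, -262.9, 148.5]
eef_rot: [0.645, 3.071, -0.002]
force: [0.7, 0.8, -1.7]
width: 0.492
finger_force: 60.9
```

move_arm(moves=[{"tx": 0.3,"ty": 3,"tz": 0,"twist": 0.05},{"tx": 0.6,"ty": 6,"tz": 0,"twist": 0.1},{"tx": 0.9,"ty": 9,"tz": 0,"twist": 0.15},{"tx": 1.2,"ty": 12,"tz": 0,"twist": 0.2},{"tx": 1.5,"ty": 15,"tz": 0,"twist": 0.246},{"tx": 1.8,"ty": 17.5,"tz": 0,"twist": 0.246},{"tx": 1.8,"ty": 19,"tz": 0,"twist": 0.246},{"tx": 1.8,"ty": 19,"tz": 0,"twist": 0.246}])

```text
t: 4.53
ee_pos: [495.2, -69.7, 146.5]
eef_rot: [-0.259, -3.13, -0.002]
force: [-0.1, -0.4, -1.4]
width: 0.493
finger_force: 61.0
```

```bash
python3 - <<'E'
from h import *
im,d,T,c=snap('wrist','w3'); s=manip.state(); print(s['t'],s['ee_pos'],s['joints'],yawdeg(),s['width'],s['finger_force'])
print('want',toW([-140,-54,0]))
im,W=cloud('w3'); L=toL(W); x,y,z=L[...,0],L[...,1],L[...,2]
pc=lambda m,k:(m.sum(),np.percentile(L[...,k][m],[1,5,25,50,75,95,99]).round(1)) if m.sum() else 0
f=(x<-110)&(x>-240)&(z>66)&(z<78); print('front x',pc(f,0),'y',pc(f,1))
f=(x<-100)&(x>-200)&(y<-8)&(y>-115)&(z>8)&(z<20);print('floor x',pc(f,0),'y',pc(f,1),pc(f,2))
f=(x<-100)&(x>-190)&(y<10)&(z>27)&(z<37);print('walls',np.histogram(y[f],np.arange(-120,11,5))[0])
f=(z>78)&(z<88)&(x>-110)&(x<90);print('top x',pc(f,0),'y',pc(f,1))
E
```

```text
4.5833 [495.64037531 -71.29980284 146.55730285] [-2.71913723e-01  1.20488594e-01 -4.06384900e-01  1.04443660e+00
 -2.17626759e-04 -1.05905043e-01] 80.48840897388185 0.4944550290477451 61.02523863315582
want [495.1875888  -72.26245037   0.        ]
front x (np.int64(4757), array([-197.5, -197.1, -195.7, -193.6, -191.5, -189.9, -189.4])) y (np.int64(4757), array([-119. , -109.6,  -62. ,   -3.3,   55.9,  103.6,  113.1]))
floor x (np.int64(5967), array([-196.9, -181.2, -172.5, -161.4, -150.1, -136.6, -117.5])) y (np.int64(5967), array([-102.9, -101.5,  -85. ,  -59.2,  -33.3,  -12.4,   -8.9])) (np.int64(5967), array([11.8, 12.3, 13. , 13.4, 14. , 14.9, 19.1]))
walls [  0   0 227 380   0   0   0   0   0   0   0   0   0   0   0   0   0   0
   0   0   0   0   0 452 148   0]
top x (np.int64(7291), array([-96.7, -96.2, -91.2, -74.2, -50.7,  -5.7,   3.9])) y (np.int64(7291), array([-126.7, -103.2,   40.7,   86. ,  114.1,  128.2,  130.8]))
```

View pics/w3.png

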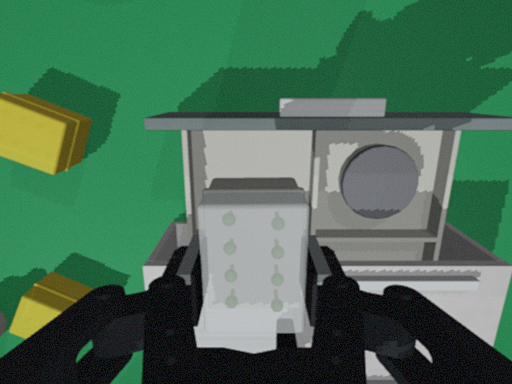

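The held box is upright at (253,255) and the empty bay is ahead at (250,155), walled in y at about -103 and -4. The cabinet front face reads -97 and the drawer front -197 to -189. I lower it with a small x correction.

move_arm(moves=[{"tx": -0.2,"ty": 0,"tz": -2,"twist": 0},{"tx": -0.2,"ty": 0,"tz": -4,"twist": 0},{"tx": -0.2,"ty": 0,"tz": -6,"twist": 0},{"tx": -0.2,"ty": 0,"tz": -8,"twist": 0},{"tx": -0.2,"ty": 0,"tz": -9.5,"twist": 0},{"tx": -0.2,"ty": 0,"tz": -10.5,"twist": 0},{"tx": -0.2,"ty": 0,"tz": -10.8,"twist": 0},{"tx": -0.2,"ty": 0,"tz": -10.8,"twist": 0}])

```text
t: 5.25
ee_pos: [493.6, -73.1, 37.8]
eef_rot: [-0.266, -3.129, -0.0]
force: [0.3, -0.5, -0.6]
width: 0.489
finger_force: 61.0
```

move_arm(moves=[{"tx": 0,"ty": 0,"tz": -0.15,"twist": 0},{"tx": 0,"ty": 0,"tz": -0.3,"twist": 0},{"tx": 0,"ty": 0,"tz": -0.45,"twist": 0},{"tx": 0,"ty": 0,"tz": -0.45,"twist": 0}])

```text
t: 5.58
ee_pos: [494.7, -72.8, 34.3]
eef_rot: [0.265, 3.129, -0.0]
force: [0.4, -0.6, -1.1]
width: 0.493
finger_force: 61.0
```

move_arm(moves=[{"tx": 0,"ty": 0,"tz": -0.1,"twist": 0},{"tx": 0,"ty": 0,"tz": -0.2,"twist": 0},{"tx": 0,"ty": 0,"tz": -0.2,"twist": 0}])

```text
t: 5.83
ee_pos: [494.7, -72.7, 32.3]
eef_rot: [0.265, 3.13, -0.0]
force: [0.1, -0.7, 1.9]
width: 0.491
finger_force: 61.3
```

move_arm(moves=[{"tx": 0,"ty": 0,"tz": -0.1,"twist": 0},{"tx": 0,"ty": 0,"tz": -0.1,"twist": 0},{"tx": 0,"ty": 0,"tz": -0.1,"twist": 0}])

```text
t: 6.08
ee_pos: [495.8, -72.9, 32.2]
eef_rot: [0.264, 3.127, -0.0]
force: [-0.3, 1.5, 7.2]
width: 0.493
finger_force: 61.9
```

Contact with the floor. I open part way and rise.

move_arm(moves=[{"tx": 0,"ty": 0,"tz": 0,"twist": 0},{"tx": 0,"ty": 0,"tz": 0,"twist": 0},{"tx": 0,"ty": 0,"tz": 0,"twist": 0},{"tx": 0,"ty": 0,"tz": 0,"twist": 0}], jaw=0.32)

```text
t: 6.42
ee_pos: [493.9, -72.6, 30.5]
eef_rot: [-0.265, -3.13, -0.0]
force: [0.4, 0.0, 0.2]
width: 0.682
finger_force: 0.0
```

move_arm(moves=[{"tx": 0,"ty": 0,"tz": 1,"twist": 0},{"tx": 0,"ty": 0,"tz": 2,"twist": 0},{"tx": 0,"ty": 0,"tz": 4,"twist": 0},{"tx": 0,"ty": 0,"tz": 6,"twist": 0},{"tx": 0,"ty": 0,"tz": 8,"twist": 0},{"tx": -2,"ty": 0,"tz": 10,"twist": 0},{"tx": -5,"ty": 0,"tz": 11,"twist": 0},{"tx": -8,"ty": 0,"tz": 11,"twist": 0}])

```text
t: 7.08
ee_pos: [416.7, -73.6, 144.9]
eef_rot: [0.263, 3.123, -0.003]
force: [-0.7, 0.2, -0.2]
width: 0.682
finger_force: 0.0
```

```bash
python3 - <<'E'
from h import *
snap('wrist','w4'); s=manip.state(); print(s['t'],s['ee_pos'],s['joints'],yawdeg())
im,W=cloud('w4'); L=toL(W); x,y,z=L[...,0],L[...,1],L[...,2]
m=(z>48)&(z<66)&(x>-186)&(x<-98)&(y<0)&(y>-110); P=L[m]; print('box',m.sum(),np.percentile(P[:,2],[5,50,95]),cv2.minAreaRect(P[:,:2].astype(np.float32)))
fw=toW([-198,70,45]);print('front pt',fw)
E
```

```text
7.1333 [407.7195382  -71.58802518 141.92606856] [-0.32928369 -0.02828058 -0.57473214  1.02883208 -0.0013721  -0.16058906] 80.33477067748787
box 3679 [53.95552712 57.36205827 58.42427789] ((-142.94691467285156, -54.31878662109375), (59.48421096801758, 42.973846435546875), 0.5282027125358582)
front pt [458.97859047  59.7561409   45.        ]
```

View pics/w4.png

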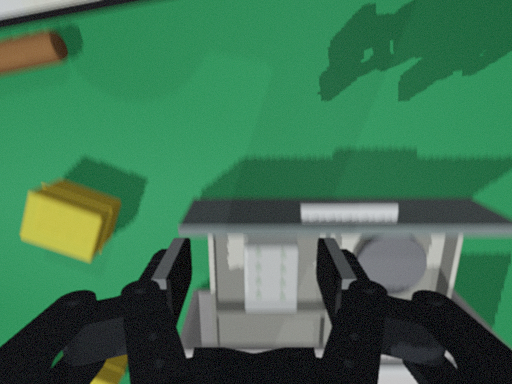

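The box stands upright in the bay at (270,275), 0.5° off square, top at z 58 and centred. Next: close the fingers and go in front of the push point.

move_arm(moves=[{"tx": 0.3,"ty": 3,"tz": 0,"twist": 0},{"tx": 0.9,"ty": 6,"tz": 0,"twist": 0},{"tx": 0.9,"ty": 9,"tz": 0,"twist": 0},{"tx": 0.9,"ty": 12,"tz": 0,"twist": 0},{"tx": 0.9,"ty": 13.9,"tz": -2,"twist": 0},{"tx": 0.9,"ty": 13.9,"tz": -5,"twist": 0},{"tx": 0.9,"ty": 13.9,"tz": -8,"twist": 0},{"tx": 0.9,"ty": 13.9,"tz": -10,"twist": 0}], jaw=1)

```text
t: 7.8
ee_pos: [422.5, 67.0, 39.8]
eef_rot: [-0.263, -3.13, 0.0]
force: [-0.5, 0.5, -0.0]
width: -0.002
finger_force: 0.0
```

move_arm(moves=[{"tx": 0,"ty": 0,"tz": 0,"twist": 0},{"tx": 0.99,"ty": -0.17,"tz": 0,"twist": 0},{"tx": 1.48,"ty": -0.25,"tz": 0,"twist": 0},{"tx": 1.97,"ty": -0.34,"tz": 0,"twist": 0},{"tx": 2.46,"ty": -0.42,"tz": 0,"twist": 0},{"tx": 2.96,"ty": -0.51,"tz": 0,"twist": 0},{"tx": 3.45,"ty": -0.59,"tz": 0,"twist": 0},{"tx": 3.94,"ty": -0.68,"tz": 0,"twist": 0}])

```text
t: 8.47
ee_pos: [462.9, 59.5, 41.1]
eef_rot: [-0.265, -3.13, -0.0]
force: [-3.1, 1.1, 1.6]
width: -0.001
finger_force: 0.9
```

move_arm(moves=[{"tx": 0.49,"ty": -0.08,"tz": 0,"twist": 0},{"tx": 0.99,"ty": -0.17,"tz": 0,"twist": 0},{"tx": 1.48,"ty": -0.25,"tz": 0,"twist": 0},{"tx": 1.97,"ty": -0.34,"tz": 0,"twist": 0},{"tx": 2.46,"ty": -0.42,"tz": 0,"twist": 0},{"tx": 2.96,"ty": -0.51,"tz": 0,"twist": 0},{"tx": 3.45,"ty": -0.59,"tz": 0,"twist": 0},{"tx": 3.94,"ty": -0.68,"tz": 0,"twist": 0}])

```text
t: 9.13
ee_pos: [502.5, 52.8, 40.7]
eef_rot: [-0.265, -3.13, -0.0]
force: [-1.6, 1.9, 1.0]
width: 0.001
finger_force: 0.9
```

move_arm(moves=[{"tx": 0.49,"ty": -0.08,"tz": 0,"twist": 0},{"tx": 0.99,"ty": -0.17,"tz": 0,"twist": 0},{"tx": 1.48,"ty": -0.25,"tz": 0,"twist": 0},{"tx": 1.97,"ty": -0.34,"tz": 0,"twist": 0},{"tx": 2.46,"ty": -0.42,"tz": 0,"twist": 0},{"tx": 2.96,"ty": -0.51,"tz": 0,"twist": 0}])

```text
t: 9.63
ee_pos: [532.0, 47.6, 40.7]
eef_rot: [-0.265, -3.13, -0.0]
force: [-1.9, 1.6, -0.3]
width: 0.0
finger_force: 0.9
```

move_arm(moves=[{"tx": 0.25,"ty": -0.04,"tz": 0,"twist": 0},{"tx": 0.5,"ty": -0.085,"tz": 0,"twist": 0},{"tx": 0.75,"ty": -0.13,"tz": 0,"twist": 0}])

```text
t: 9.88
ee_pos: [539.4, 46.3, 40.9]
eef_rot: [0.265, 3.13, -0.0]
force: [-1.3, 1.7, 0.9]
width: -0.001
finger_force: 0.8
```

move_arm(moves=[{"tx": 0.2,"ty": -0.035,"tz": 0,"twist": 0},{"tx": 0.4,"ty": -0.07,"tz": 0,"twist": 0},{"tx": 0.6,"ty": -0.1,"tz": 0,"twist": 0}])

```text
t: 10.13
ee_pos: [545.2, 45.3, 40.8]
eef_rot: [-0.265, -3.13, 0.0]
force: [-0.9, 0.4, 0.9]
width: 0.001
finger_force: 0.8
```

move_arm(moves=[{"tx": 0.2,"ty": -0.035,"tz": 0,"twist": 0},{"tx": 0.4,"ty": -0.07,"tz": 0,"twist": 0}])

```text
t: 10.3
ee_pos: [545.9, 44.9, 40.1]
eef_rot: [-0.264, -3.124, 0.0]
force: [-9.8, 1.8, 2.9]
width: 0.001
finger_force: 0.3
```

move_arm(moves=[{"tx": 0.1,"ty": -0.017,"tz": 0,"twist": 0},{"tx": 0.2,"ty": -0.035,"tz": 0,"twist": 0},{"tx": 0.2,"ty": -0.035,"tz": 0,"twist": 0}])

```text
t: 10.55
ee_pos: [545.4, 44.7, 39.1]
eef_rot: [-0.264, -3.119, 0.0]
force: [-11.2, 1.4, 2.1]
width: 0.0
finger_force: 0.0
```

The drawer hit its stop at 11 N. I back off, rise and look over the cabinet top; the fingers open for the tab.

move_arm(moves=[{"tx": -1,"ty": 0.17,"tz": 0,"twist": 0},{"tx": -2.5,"ty": 0.4,"tz": 0,"twist": 0},{"tx": -4,"ty": 0.7,"tz": 0,"twist": 0},{"tx": -5,"ty": 0.8,"tz": 3,"twist": 0},{"tx": -5,"ty": 0.8,"tz": 7,"twist": 0},{"tx": -5,"ty": 0.8,"tz": 11,"twist": 0},{"tx": -5,"ty": 0.8,"tz": 15,"twist": 0},{"tx": -5,"ty": 0.8,"tz": 19,"twist": 0}], jaw=1)

```text
t: 11.22
ee_pos: [501.5, 52.0, 233.3]
eef_rot: [0.265, 3.127, -0.001]
force: [-0.2, -0.6, -0.3]
width: -0.001
finger_force: 0.0
```

move_arm(moves=[{"tx": 3,"ty": -1.5,"tz": 0,"twist": 0},{"tx": 6,"ty": -3,"tz": 0,"twist": 0},{"tx": 9,"ty": -4.5,"tz": 0,"twist": 0},{"tx": 12,"ty": -6,"tz": 0,"twist": 0},{"tx": 15,"ty": -7.5,"tz": 0,"twist": 0},{"tx": 18,"ty": -9,"tz": 0,"twist": 0},{"tx": 20,"ty": -10.5,"tz": 0,"twist": 0},{"tx": 20,"ty": -10.5,"tz": 0,"twist": 0}], jaw=0)

```text
t: 11.88
ee_pos: [705.8, -56.3, 230.3]
eef_rot: [0.269, 3.125, -0.004]
force: [0.5, 0.1, -1.0]
width: 1.001
finger_force: 0.0
```

```bash
python3 - <<'E'
from h import *
snap('wrist','w5'); s=manip.state(); print(s['t'],s['ee_pos'],yawdeg(),s['force'])
im,W=cloud('w5'); L=toL(W); x,y,z=L[...,0],L[...,1],L[...,2]
pc=lambda m,k:(m.sum(),np.percentile(L[...,k][m],[1,5,25,50,75,95,99]).round(1)) if m.sum() else 0
f=(z>78)&(z<88)&(abs(x)<110)&(abs(y)<145);print('top x',pc(f,0),'y',pc(f,1))
f=(z>66)&(z<78)&(x<-85)&(x>-220)&(abs(y)<100);print('front',pc(f,0))
f=(z>124)&(z<135)&(abs(x)<60)&(abs(y)<60);print('tabtop x',pc(f,0),'y',pc(f,1),'z',pc(f,2))
g=(im.max(2)<75)&(z>86)&(z<106)&(x>-12)&(x<75)&(y>-60)&(y<60)
n,l,st,c=cv2.connectedComponentsWithStats(g.astype(np.uint8))
for i in range(1,n):
    if st[i,4]>15: P=L[l==i];print('blk',c[i].round(1),st[i,4],np.median(P,0).round(1),np.percentile(P,3,axis=0).round(1),np.percentile(P,97,axis=0).round(1))
E
```

```text
11.9333 [703.47468669 -54.7512935  230.31971756] 80.20707474798591 [-0.28739801 -0.08560917 -0.29236766]
top x (np.int64(50346), array([-73.6, -68.2, -38.7,   2.2,  51.6,  85.2,  92.2])) y (np.int64(50346), array([-126.1, -117.7,  -54.2,   18.8,   77.8,  121.3,  129.7]))
front 0
tabtop x (np.int64(1122), array([-58. , -56.1, -48.6, -39.1, -28.9, -20.6, -18.7])) y (np.int64(1122), array([-34.1, -33.5, -31. , -28. , -25. , -22.7, -22.3])) z (np.int64(1122), array([125.3, 126.4, 127.6, 128.2, 128.7, 129.4, 130. ]))
blk [222.7 107.4] 199 [  1.7 -27.7  94.1] [ -3.8 -32.4  92.5] [ 24.3 -22.4  95.6]
blk [280.2 150.9] 126 [42.1 20.1 93.5] [32.  18.2 88.9] [53.  22.  94.8]
blk [288.8 150.9] 111 [41.9 27.7 93.4] [31.9 25.9 89.6] [53.3 29.2 94.8]
```

View pics/w5.png

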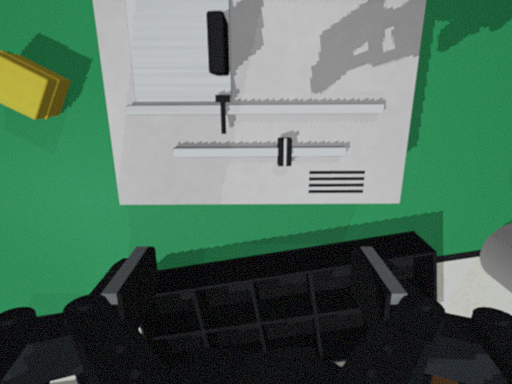

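The tab is at (218,43), the pointer at (223,115) and the clip's white line at (284,151). In cabinet y these are -28.1, -27.7 and 23.9, so the travel is about 52 mm. Next I grasp the tab.

move_arm(moves=[{"tx": -2.5,"ty": -0.3,"tz": 0,"twist": 0},{"tx": -5,"ty": -0.6,"tz": 0,"twist": 0},{"tx": -7.5,"ty": -0.9,"tz": 0,"twist": 0},{"tx": -10.1,"ty": -1.1,"tz": 0,"twist": 0},{"tx": -10.1,"ty": -1.1,"tz": -3,"twist": 0},{"tx": -10.1,"ty": -1.1,"tz": -6,"twist": 0},{"tx": -10.1,"ty": -1.1,"tz": -8,"twist": 0},{"tx": -10.1,"ty": -1.1,"tz": -8,"twist": 0}])

```text
t: 12.6
ee_pos: [595.5, -62.5, 146.4]
eef_rot: [-0.264, -3.122, -0.001]
force: [-0.2, 0.5, -0.8]
width: 0.997
finger_force: 0.0
```

move_arm(moves=[{"tx": 0,"ty": 0,"tz": -2,"twist": 0},{"tx": 0,"ty": 0,"tz": -4,"twist": 0},{"tx": 0,"ty": 0,"tz": -5,"twist": 0},{"tx": 0,"ty": 0,"tz": -5.1,"twist": 0},{"tx": 0,"ty": 0,"tz": -5.1,"twist": 0}])

```text
t: 13.02
ee_pos: [600.1, -63.5, 100.3]
eef_rot: [-0.264, -3.13, 0.0]
force: [0.2, -0.1, -0.2]
width: 0.999
finger_force: 0.0
```

move_arm(moves=[{"tx": 0,"ty": 0,"tz": 0,"twist": 0},{"tx": 0,"ty": 0,"tz": 0,"twist": 0},{"tx": 0,"ty": 0,"tz": 0,"twist": 0},{"tx": 0,"ty": 0,"tz": 0,"twist": 0},{"tx": 0,"ty": 0,"tz": 0,"twist": 0},{"tx": 0,"ty": 0,"tz": 0,"twist": 0},{"tx": 0,"ty": 0,"tz": 0,"twist": 0},{"tx": 0,"ty": 0,"tz": 0,"twist": 0}], jaw=1)

```text
t: 13.68
ee_pos: [600.2, -64.6, 100.3]
eef_rot: [0.265, 3.13, -0.003]
force: [-1.3, -3.3, 3.4]
width: 0.13
finger_force: 59.8
```

```bash
python3 - <<'E'
from h import *
s=manip.state(); print(s['t'],s['ee_pos'],toL(s['ee_pos']),s['force'],s['width'],s['finger_force'])
E
```

```text
13.6833 [600.20221693 -64.61732959 100.30790898] [-37.78806264 -28.71680688 100.30790898] [-1.33359477 -3.31397966  3.36887809] 0.12960207037191587 59.785335659980774
```

Gripped: 11 mm opening, 60 N. I pull 45 mm first, then measure.

move_arm(moves=[{"tx": 0.1,"ty": 0.59,"tz": 0,"twist": 0},{"tx": 0.2,"ty": 1.18,"tz": 0,"twist": 0},{"tx": 0.3,"ty": 1.77,"tz": 0,"twist": 0},{"tx": 0.41,"ty": 2.37,"tz": 0,"twist": 0},{"tx": 0.51,"ty": 2.96,"tz": 0,"twist": 0},{"tx": 0.61,"ty": 3.55,"tz": 0,"twist": 0},{"tx": 0.76,"ty": 4.43,"tz": 0,"twist": 0},{"tx": 0.76,"ty": 4.43,"tz": 0,"twist": 0}])

```text
t: 14.35
ee_pos: [607.6, -20.7, 100.3]
eef_rot: [-0.265, -3.13, 0.007]
force: [-2.7, -8.0, 3.9]
width: 0.131
finger_force: 59.8
```

```bash
python3 - <<'E'
from h import *
s=manip.state(); print(s['t'],s['ee_pos'],toL(s['ee_pos']),s['force'],s['width'],s['finger_force'])
for t in ('scene','wrist'):
    snap(t,t+'6'); im,W=cloud(t+'6'); L=toL(W); x,y,z=L[...,0],L[...,1],L[...,2]
    f=(z>60)&(z<78)&(x<-93)&(x>-220)&(abs(y)<115);print(t,'front',f.sum(),np.percentile(x[f],[2,50,98]) if f.sum() else '')
    g=(im.max(2)<75)&(z>86)&(z<106)&(x>-12)&(x<75)&(y>-60)&(y<60)
    n,l,st,c=cv2.connectedComponentsWithStats(g.astype(np.uint8))
    for i in range(1,n):
        if st[i,4]>6: P=L[l==i];print('blk',c[i].round(1),st[i,4],np.median(P,0).round(1),P.min(0).round(1),P.max(0).round(1))
im=cv2.imread('pics/scene6.png'); a=cv2.resize(im[170:300,140:310],(800,612),interpolation=cv2.INTER_CUBIC)[:600]
cv2.imwrite('pics/c6.png',a)
E
```

```text
14.35 [607.55850745 -20.72504754 100.31616749] [-37.95562727  15.78734299 100.31616749] [-2.72598998 -7.95544229  3.90488897] 0.1308448878838539 59.8386687040329
scene front 0 
blk [233.5 249.2] 10 [ 2.4 16.1 93.2] [-0.5 13.  87.7] [ 8.5 20.1 96.6]
blk [227.4 265.6] 19 [50.1 26.4 92.7] [33.5 20.4 87.3] [56.6 28.2 96.1]
wrist front 6178 [-109.78429928  -98.48021778  -95.80564761]
blk [255.4 339.3] 219 [18.9 15.9 94.4] [ 6.9 14.3 86. ] [33.1 26.3 95.9]
```

View pics/c6.png

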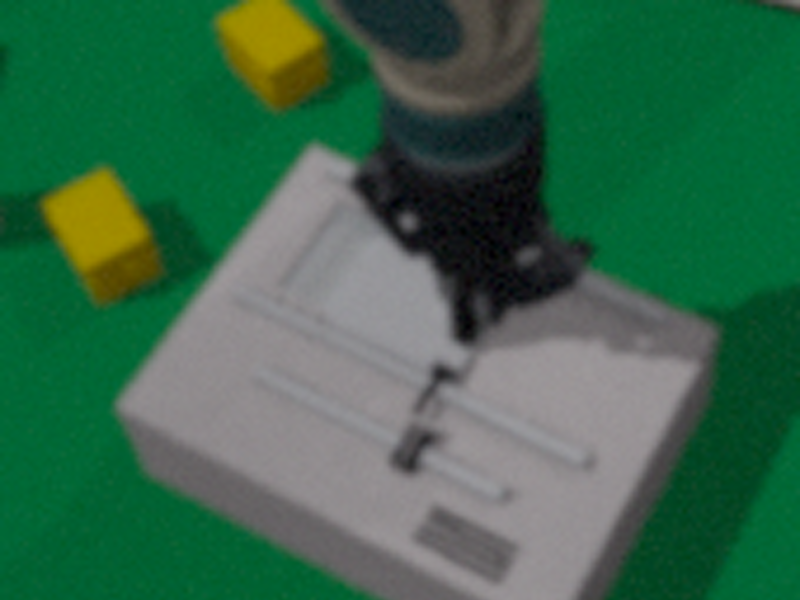

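The shutter is pulled part way: pointer at about (432,390) and clip at (415,450) in the crop, so it is slightly short. The wrist depth puts the drawer front flush at -98. Now a finer estimate of the rest.

```bash
cat > fine.py <<'E'
from h import *
import sys
for t in sys.argv[1:]:
    im,W=cloud(t); L=toL(W); x,y,z=L[...,0],L[...,1],L[...,2]
    # pixels of clip/pointer by plane-intersection at known height (avoids depth noise)
    zz=np.load(f'pics/{t}.npz'); fx,fy,cx,cy=zz['K']; Ti=np.linalg.inv(zz['T'])
    v,u=np.mgrid[:384,:512]; D=np.stack([(u-cx)/fx,(v-cy)/fy,np.ones_like(u,float)],-1)@Ti[:3,:3].T; O=Ti[:3,3]
    def plane(h): return toL(O+D*((h-O[2])/D[...,2])[...,None])
    Pp=plane(94); Pc=plane(94); g=255-im.mean(2)
    for nm,P,x0,x1,y0,y1 in (('ptr',Pp,10,24,-45,45),('ptr_far',Pp,17,24,-45,45),('clip',Pc,36,48,-2,50)):
        m=(P[...,0]>x0)&(P[...,0]<x1)&(P[...,1]>y0)&(P[...,1]<y1)
        dk=m&(im.max(2)<90)
        if dk.sum()<3: print(t,nm,'none');continue
        ys=P[...,1][dk]; print(t,nm,dk.sum(),'med %.1f mean %.1f range %.1f %.1f'%(np.median(ys),ys.mean(),*np.percentile(ys,[3,97])))
E
python3 fine.py w5 wrist6 scene0 scene6
```

```text
w5 ptr 59 med -27.8 mean -27.8 range -29.2 -26.3
w5 ptr_far 26 med -27.8 mean -27.7 range -28.7 -26.3
w5 clip 130 med 25.8 mean 23.9 range 18.2 29.3
wrist6 ptr 2837 med -9.8 mean -4.4 range -42.7 42.8
wrist6 ptr_far 1437 med -9.2 mean -3.9 range -42.8 42.7
wrist6 clip 1539 med 23.8 mean 24.0 range -0.4 48.4
scene0 ptr 10 med -27.7 mean -27.9 range -30.0 -26.0
scene0 ptr_far 5 med -28.0 mean -28.1 range -30.0 -26.6
scene0 clip 24 med 25.1 mean 25.2 range 19.1 31.9
scene6 ptr 6 med 15.7 mean 15.9 range 14.7 17.4
scene6 ptr_far none
scene6 clip 22 med 25.7 mean 25.7 range 20.3 32.0
```

move_arm(moves=[{"tx": 0.05,"ty": 0.3,"tz": 0,"twist": 0},{"tx": 0.1,"ty": 0.6,"tz": 0,"twist": 0},{"tx": 0.13,"ty": 0.79,"tz": 0,"twist": 0},{"tx": 0.13,"ty": 0.79,"tz": 0,"twist": 0},{"tx": 0.13,"ty": 0.79,"tz": 0,"twist": 0},{"tx": 0.13,"ty": 0.79,"tz": 0,"twist": 0}])

```text
t: 14.95
ee_pos: [608.6, -14.1, 100.3]
eef_rot: [-0.267, -3.13, 0.009]
force: [-2.7, -9.3, 4.0]
width: 0.123
finger_force: 59.9
```

```bash
python3 - <<'E'
from h import *
s=manip.state(); print(s['t'],toL(s['ee_pos']),s['force'],s['width'],s['finger_force'])
snap('scene','scene7');snap('wrist','wrist7');snap('side','side7')
im,W=cloud('wrist7'); L=toL(W); x,y,z=L[...,0],L[...,1],L[...,2]
g=(im.max(2)<75)&(z>86)&(z<106)&(x>-12)&(x<75)&(y>-60)&(y<60)
n,l,st,c=cv2.connectedComponentsWithStats(g.astype(np.uint8))
for i in range(1,n):
    if st[i,4]>6: P=L[l==i];print('blk',c[i].round(1),st[i,4],np.median(P,0).round(1),P.min(0).round(1),P.max(0).round(1))
a=cv2.imread('pics/scene7.png')[215:290,180:280]; b=cv2.imread('pics/wrist7.png')
cv2.imwrite('pics/c7.png',np.hstack([cv2.resize(a,(400,300),interpolation=cv2.INTER_CUBIC),cv2.resize(b,(400,300))]))
E
python3 fine.py scene7
```

```text
14.95 [-38.02750282  22.49195719 100.30146742] [-2.6613948  -9.27256724  4.01167793] 0.1234219813457819 59.88337576389313
blk [254.1 340.2] 224 [19.9 23.  94.3] [ 6.9 17.7 86. ] [33.1 29.3 96.1]
scene7 ptr 6 med 23.1 mean 23.1 range 21.8 24.4
scene7 ptr_far 3 med 23.0 mean 22.8 range 21.7 23.7
scene7 clip 22 med 24.7 mean 24.8 range 19.5 29.8
```

View pics/c7.png

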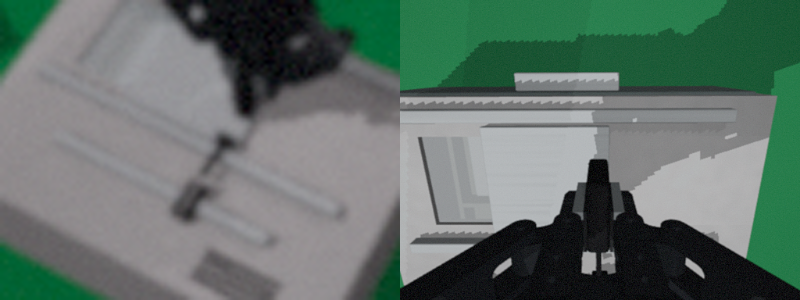

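The pointer reads 23.0 against the clip's line at about 24. In the left crop the pointer nearly meets the clip's middle at (195,195), and in the right the drawer is shut with the lip flush at (567,82). One last 1.2 mm step.

move_arm(moves=[{"tx": 0.02,"ty": 0.12,"tz": 0,"twist": 0},{"tx": 0.02,"ty": 0.12,"tz": 0,"twist": 0},{"tx": 0.02,"ty": 0.12,"tz": 0,"twist": 0},{"tx": 0.02,"ty": 0.12,"tz": 0,"twist": 0}])

```text
t: 15.43
ee_pos: [608.8, -13.1, 100.3]
eef_rot: [-0.267, -3.13, 0.009]
force: [-2.0, -9.8, 4.0]
width: 0.127
finger_force: 59.9
```

```bash
python3 - <<'E'
from h import *
s=manip.state(); print(s['t'],toL(s['ee_pos']),s['force'],s['width'],s['finger_force'])
for i in range(4): snap('scene',f's8{i}')
snap('wrist','wrist8')
im,W=cloud('wrist8'); L=toL(W); x,y,z=L[...,0],L[...,1],L[...,2]
g=(im.max(2)<75)&(z>86)&(z<106)&(x>-12)&(x<75)&(y>-60)&(y<60)
n,l,st,c=cv2.connectedComponentsWithStats(g.astype(np.uint8))
for i in range(1,n):
    if st[i,4]>6: print('blk',np.median(L[l==i],0).round(1))
E
python3 fine.py s80 s81 s82 s83 | grep -v far
```

```text
15.4333 [-37.98817552  23.52226993 100.31929334] [-2.03665878 -9.76064689  4.00507529] 0.12703146451233094 59.904053807258606
blk [20.2 24.  94.3]
s80 ptr 5 med 23.8 mean 23.9 range 22.5 25.2
s80 clip 22 med 25.7 mean 25.7 range 20.3 32.0
s81 ptr 6 med 24.1 mean 23.9 range 22.5 25.2
s81 clip 21 med 26.1 mean 26.0 range 20.2 32.0
s82 ptr 7 med 24.4 mean 24.2 range 22.5 25.8
s82 clip 22 med 25.7 mean 25.7 range 20.3 32.0
s83 ptr 7 med 23.8 mean 23.8 range 22.5 25.2
s83 clip 20 med 25.7 mean 25.7 range 20.2 31.2
```

```bash
python3 -c "
from workcell import manip
print(manip.sign_off())"
```

```text
the job is handed in; nothing more can be done
None
```

I stood the germination box upright in the front right compartment, pushed the drawer shut to its stop, and handed in with the arm still holding the shutter open, its pointer within about 1 mm of the clip's line by my measurements, after about 16 s of the 61 s.

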